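# Make up a cell-counting kit and a dressing kit

## Robot

A 6-joint arm with a two-finger parallel gripper is mounted at the origin on a cart in front of the work surface, level with it; the furniture and walls round the work are solid. World frame = base frame: x ahead of the robot, y to its left, z up, the work surface at z = 0. Lengths are in m, angles in rad, forces in N, time in s.
With the tool pointing down it reaches from about 0.3 to 0.875 m from the base axis. Payload 6.4 kg.
Tool frame: the origin (TCP) lies midway between the tips of the shut fingers; the grasp point (between the pads) lies 19 mm behind it; z points along the fingers, y is the line along which they close (so a half turn about z gives the same grasp; the last joint's range is limited). The gripper opens to 85 mm and grips with 20 to 120 N. Pads are 22 mm wide; open, the fingers measure 114 mm over their backs; the gripper's body (76 mm by 85 mm) begins 54 mm behind the grasp point. The pads swing forward as they close: fully open they stand 13 mm farther back than shut.
Start: joints at [-1.402, 0.181, 1.607, -0, 1.354, -0.206], TCP at [0.211, -0.535, 0.231] pointing down, gripper open.
Joint ranges: [-2.99, 2.99], [-0.89, 2.07], [0.3, 2.58], [-1.14, 4.28], [0, 2.63], [-3.12, 3.12]. Speed limits (rad/s): [2.57, 2.57, 3.01, 3.14, 3.14, 3.14].

## Interface

Orientations are given as a unit quaternion [w, x, y, z].
In Python, from bench import ctrl gives the robot as it stands.
- The arm moves only by the tool drive_tool, never from a script. Its argument "plan" is a list that holds one entry, the list of rows, each a list of 4 numbers: the shift along the tool's x, y, z scaled (see below), then the turn about the tool's z scaled (see below). In form: [[[x, y, z, roll], ...]]. A call has 1 to 12 rows; each row is the pose to reach, as a shift and turn from the pose commanded when the call began, along the tool's axes at that moment, turning the shorter way round; what a row does not reach only later rows make up. The controller multiplies each number of a shift by 400 mm and each number of a turn by 180 degrees. A row lasts 1/12 s, in which the tool goes at most 41.7 mm and 7.16 degrees, less where a joint would pass 70% of its speed; a pose out of reach is approached as far as the arm can. A call with a number of a shift or a turn outside -1 to 1 is refused whole. A call with a gripper value outside its range is refused whole. "jaw" is the closure, from 0 (fully open) to 1 (shut), set as the call begins (left out, the last holds). The fingers move at their own pace and stop on an object; the grip force is fixed at half the most. Time passes only in rows, so rows that repeat a pose let the fingers close. It gives the time, the measured TCP pose, the force, the opening and the grip force at its end, in the units of the state.
- ctrl.get_obs(): the state, without advancing time (a new reading comes with each control period).
- ctrl.camera(name): name is "side" or "top" or "wrist"; returns (picture, depth): 420x560x3 uint8, red, green, blue; 420x560 float32, m along the optical axis (not along the pixel's ray), 0 where there is no reading.
- ctrl.camera_info(name): a dict with "camera_matrix" (3x3 intrinsics, pixels), "D" ([k1, k2, p1, p2, k3] as OpenCV has them; the pictures are not rectified), "R" (3x3) and "t" (3): a world point X has camera coordinates R X + t; the wrist camera has in their place "T_tool_cam" (4x4, takes a point from camera to tool coordinates, whose origin is the TCP and whose axes are the flange's). Camera axes: x right, y down, z forward; pixel columns grow to the right and rows downward; lengths in m; the calibration is good to about 2 mm. A picture is of the moment at which its call begins: read the wrist's pose just before it. camera_info takes no time and is no camera call.
- ctrl.hand_in(): hands the job in; it is judged then, once.
The state is a dict: "time_s": time; "q": joint angles; "dq": joint speeds; "joint_efforts": joint torques, N m; "eef_pos": TCP position; "eef_rot": TCP orientation; "wrist_force": force on the tool from outside, world axes, zero at the start; "torque": the same for the moment, N m; "opening": opening from 0.0 (shut) to 1.0 (fully open); "grasp_force": force on a finger pad.
Only numpy, scipy, OpenCV 4.12 (cv2) and the standard library are available. Lean on these libraries where they do the work, as an engineer would, in place of code of your own. Each camera call takes 0.05 s, during which the arm holds its last target. There are 200 camera calls.

## Task

Make up two kits from the stock on the bench. Counting kit, in the larger three-compartment tray: lay the ivory counting plate and the white pack of slides flat, one in each of the two long parallel compartments, and stand the amber vial in the compartment across the end. Dressing kit, in the smaller two-compartment tray: lay the roll of plaster tape in the larger, squarish compartment and stand the roll of crepe bandage in the narrow one; leave the porcelain cup where it stands.

Things in the scene. Friction and masses are not known exactly. Their poses are not given: they have to be found in the camera images.
- counting_tray: larger shallow aluminium tray with dark floor, fixed, 166 (x) x 119 (y) mm plus 7 mm flanges at the x ends; origin centre of underside, +x roughly to the robot's left. Floor 3 mm thick; rim and ribs 3 mm wide, tops at 6 mm. Two long compartments, 112 (x) x 55 (y), centred at x -24.5, y +29 and y -29 mm; one across the +x end, 45 (x) x 113 (y), centred at x +57.5, y 0
- dressing_tray: smaller shallow aluminium tray with dark floor, fixed, 133 (x) x 80 (y) mm plus 7 mm flanges at the x ends; origin centre of underside, +x roughly to the robot's left. Floor 3 mm thick; rim and rib 3 mm wide, tops at 6 mm. Squarish compartment 76 (x) x 74 (y), centred at x -25.5, y 0 mm; narrow one 48 (x) x 74 (y), centred at x +39.5, y 0
- plate: loose ivory counting plate with a dark window, a flat bar 95 (x) x 35 (y) x 12 (z) mm, 90 g, lying flat; origin at the centre of its underside, long axis x; grip across its long sides
- pack: loose white and blue cardboard pack of slides, a block 30 (x) x 80 (y) x 26 (z) mm, lying flat; origin at the centre of its underside, long axis y; grip across its long sides
- vial: loose open amber glass vial, upright, 25 mm diameter, 34 mm high; origin at the centre of its underside, z up; grip round the body
- bandage: loose upright roll of crepe bandage, pinkish, 33 mm diameter, 42 mm high; origin at the centre of its underside, z up; grip round the roll
- tape: loose roll of beige adhesive plaster tape lying flat, a ring of 54 mm outer diameter and 19 mm height; origin at the centre of its underside, z up; grip across its outside
- cup: white porcelain cup, 45 mm diameter, 50 mm high, standing loose among the stock; not part of either kit: it stays where it stands; origin at the centre of its underside. (Beyond the stock, left of the trays, stands a black lamp supply 125 mm high, its near corner about x 0.61, y 0.20 m from the robot base: carry things over 125 mm high past it)
There are look-alikes about, which are no part of the job. What is shaped like the vial but black or green is not meant.

How it is judged:
At the end, for the whole second after the job is handed in: Plate and pack lie in the two long compartments, one in each, the vial stands in the end one; tape lies in the squarish, bandage stands in the narrow one. Each is flat on the tray floor (within 2 mm, 0.1 rad), not on a rib, released and at rest. The cup stands within 20 mm of its start (((x of plate in the frame of counting_tray between -0.0365 and -0.0125 m and y of plate in the frame of counting_tray between 0.017 and 0.041 m and x of pack in the frame of counting_tray between -0.0425 and -0.0065 m and y of pack in the frame of counting_tray between -0.043 and -0.015 m) or (x of plate in the frame of counting_tray between -0.0365 and -0.0125 m and y of plate in the frame of counting_tray between -0.041 and -0.017 m and x of pack in the frame of counting_tray between -0.0425 and -0.0065 m and y of pack in the frame of counting_tray between 0.015 and 0.043 m)) and x of vial in the frame of counting_tray between 0.0455 and 0.0695 m and y of vial in the frame of counting_tray between -0.047 and 0.047 m and x of tape in the frame of dressing_tray between -0.0385 and -0.0125 m and y of tape in the frame of dressing_tray between -0.012 and 0.012 m and x of bandage in the frame of dressing_tray between 0.0305 and 0.0485 m and y of bandage in the frame of dressing_tray between -0.022 and 0.022 m and angle between the x axis of plate and the x axis of counting_tray, either way round below 0.25 rad and angle between the y axis of pack and the x axis of counting_tray, either way round below 0.35 rad and z of each of plate, pack, vial in the frame of counting_tray below 0.005 m and angle between each of plate, pack, vial, bandage, tape's own z axis and vertical below 0.1 rad and linear speed of each of plate, pack, vial, bandage, tape below 0.02 m/s and z of each of bandage, tape in the frame of dressing_tray below 0.005 m and distance of cup from where it was at the start of the episode below 0.02 m and angle between cup's own z axis and vertical below 0.2 rad); the robot touches nothing.
It fails at once if the porcelain cup is pushed more than 20 mm or knocked over (distance of cup from where it was at the start of the episode above 0.02 m or angle between cup's own z axis and vertical above 0.3 rad).
It also fails if it takes over 122 s, if anything falls off the work surface, if the arm or the gripper's body presses on something with over 40 N, if the wrist force passes 120 N, or if a joint passes its speed limit or range.

## Working session

There is one attempt and no reset: what is moved stays moved. The work goes in short steps, Python scripts to look and compute and a tool call to move; the robot and the scene stay as the last step left them, time stands still between calls to the robot, and variables do not carry over. Pictures are saved under pics/ and viewed, at most 14 in all, crops included, and the job is handed in when it is done.

Besides the shell and the picture viewer there is one more tool, called after "Emit:" by a JSON object that holds its "name" and its "arguments". drive_tool: Moves the arm, as the interface text tells. Its arguments: {"type":"object","properties":{"plan":{"type":"array"},"jaw":{"type":"number"}},"required":["plan"]}

```bash
ls; mkdir -p pics
python3 - <<'E'
from bench import ctrl
import cv2,numpy as np
o=ctrl.get_obs();print(o)
for n in("top","side"):
    p,d=ctrl.camera(n);cv2.imwrite(f"pics/{n}0.png",p[:,:,::-1]);np.save(f"{n}_d.npy",d);np.save(f"{n}_p.npy",p)
    print(ctrl.camera_info(n))
print(ctrl.camera_info("wrist"))
E
```

```text
pics
{'time_s': 0.0, 'q': array([-1.40230102e+00,  1.81501103e-01,  1.60797417e+00, -3.40527127e-05,
        1.35383370e+00, -2.06292029e-01]), 'dq': array([ 0.00145527, -0.0011678 ,  0.00085448, -0.00157142, -0.00125895,
        0.00017128]), 'joint_efforts': array([-1.51277691e-03, -4.44867182e+01, -3.51336193e+01, -3.16974056e-04,
        9.18114383e-03, -1.83439717e-06]), 'eef_pos': array([ 0.21041001, -0.53453359,  0.23042297]), 'eef_rot': array([-8.58324007e-04,  9.82492081e-01,  1.86302375e-01, -4.04156876e-07]), 'wrist_force': array([-0.57460556,  0.33645924,  1.50603734]), 'torque': array([-0.07233069,  0.00216536, -0.01447914]), 'grasp_force': 0.0, 'opening': 1.003115603407624}
{'camera_matrix': array([[396.0521843 ,   0.        , 278.86765987],
       [  0.        , 396.0521843 , 210.97388219],
       [  0.        ,   0.        ,   1.        ]]), 'D': array([-0.0031793,  0.       ,  0.       ,  0.       ,  0.       ]), 'R': array([[-0.00345966, -0.99998309,  0.00467458],
       [-0.98910771,  0.00273407, -0.14716814],
       [ 0.14715287, -0.00513282, -0.98910044]]), 't': 
[... 405 characters left out ...]
[ 0.3920688 , -0.77301512, -0.49872807]]), 't': array([0.50797939, 0.11602188, 1.04143915])}
{'camera_matrix': array([[333.68883036,   0.        , 275.9196611 ],
       [  0.        , 333.68883036, 211.40258257],
       [  0.        ,   0.        ,   1.        ]]), 'D': array([-0.02209137,  0.        ,  0.        ,  0.        ,  0.        ]), 'T_tool_cam': array([[-4.59237931e-04, -9.64454999e-01, -2.64246747e-01,
         6.60606077e-02],
       [ 9.99999895e-01, -4.44156559e-04, -1.16818348e-04,
         8.80106604e-05],
       [-4.70088588e-06, -2.64246772e-01,  9.64455102e-01,
        -1.43304836e-01],
       [ 0.00000000e+00,  0.00000000e+00,  0.00000000e+00,
         1.00000000e+00]])}
```

View pics/top0.png

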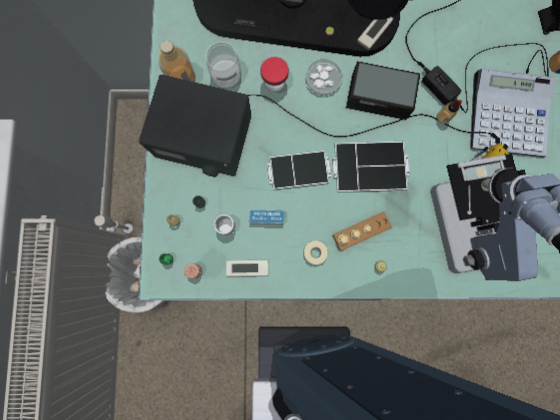

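View pics/side0.png

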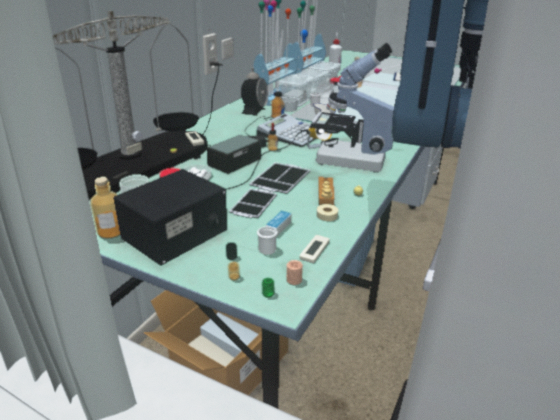

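The top view shows these candidates:
- **Vial:** amber (173,221), black (199,202) and green (167,259). The amber one fits.
- **Plate:** the ivory one on the bench is at (247,268). Another lies on the balance base at (376,32), which isn't loose stock.
- **Others:** pack (267,218), tape (316,253), bandage (193,271), cup (225,226), brass bit (381,267, not meant).
- **Trays:** dressing (299,170), counting (372,167).

I'll confirm with an enlarged crop and measure.

```bash
cat > h.py <<'E'
import cv2,numpy as np
from bench import ctrl
from scipy.spatial.transform import Rotation as Ro
def world(name,d,obs=None):
    c=ctrl.camera_info(name);h,w=d.shape
    u,v=np.meshgrid(np.arange(w),np.arange(h))
    n=cv2.undistortPoints(np.stack([u,v],-1).reshape(-1,1,2).astype(np.float64),c["camera_matrix"],c["D"]).reshape(h,w,2)
    P=np.dstack([n*d[...,None],d])
    if name=="wrist":
        T=c["T_tool_cam"];q=obs["eef_rot"];R=Ro.from_quat([q[1],q[2],q[3],q[0]]).as_matrix()
        X=(P@T[:3,:3].T+T[:3,3])@R.T+obs["eef_pos"]
    else: X=(P-c["t"])@c["R"]
    X[d==0]=np.nan
    return X
E
python3 - <<'E'
from h import *
d=np.load("top_d.npy");p=np.load("top_p.npy");X=world("top",d)
print("table z",[X[v,u].round(4) for u,v in((225,190),(320,220),(300,280),(180,240))])
m=((X[...,2]>.006)&(X[...,2]<.07)).astype(np.uint8)
n,l,s,c=cv2.connectedComponentsWithStats(m[190:290,150:400])
for i in range(1,n):
    if s[i,4]<15: continue
    v,u=np.where(l==i);Q=X[v+190,u+150];zt=np.nanpercentile(Q[:,2],90)
    T=Q[Q[:,2]>zt-.006][:,:2].astype(np.float32)
    r=cv2.minAreaRect(T*1000);e=cv2.minEnclosingCircle(T*1000)
    print((c[i]+[150,190]).round(),"ztop",zt.round(3),"rect",np.round(r[0]),np.round(r[1]),round(r[2]),"circ",np.round(e[0]),round(e[1]))
# trays: rim
g=cv2.resize(p[140:290,150:410,::-1],None,fx=3,fy=3,interpolation=cv2.INTER_CUBIC);cv2.imwrite("pics/crop.png",g)
E
```

```text
table z [array([0.5793, 0.2257, 0.0011]), array([5.074e-01, 2.800e-03, 2.000e-04]), array([ 3.694e-01,  5.110e-02, -1.000e-04]), array([ 0.4618,  0.3284, -0.0014])]
[198. 201.] ztop 0.035 rect [550. 284.] [23. 22.] 44 circ [550. 285.] 12
[266. 216.] ztop 0.029 rect [515. 128.] [78. 30.] 89 circ [515. 128.] 41
[361. 230.] ztop 0.034 rect [473. -70.] [25. 82.] 26 circ [474. -69.] 41
[172. 219.] ztop 0.035 rect [507. 342.] [23. 23.] 2 circ [508. 342.] 12
[223. 223.] ztop 0.051 rect [495. 222.] [42. 43.] 46 circ [494. 223.] 23
[315. 252.] ztop 0.022 rect [433.  17.] [52. 53.] 44 circ [433.  17.] 27
[165. 258.] ztop 0.035 rect [419. 355.] [23. 22.] 90 circ [420. 355.] 12
[246. 267.] ztop 0.014 rect [398. 173.] [93. 34.] 90 circ [399. 173.] 49
[380. 266.] ztop 0.026 rect [ 401. -129.] [22. 22.] 24 circ [ 400. -129.] 12
[192. 270.] ztop 0.044 rect [393. 292.] [31. 30.] 90 circ [392. 292.] 16
```

View pics/crop.png

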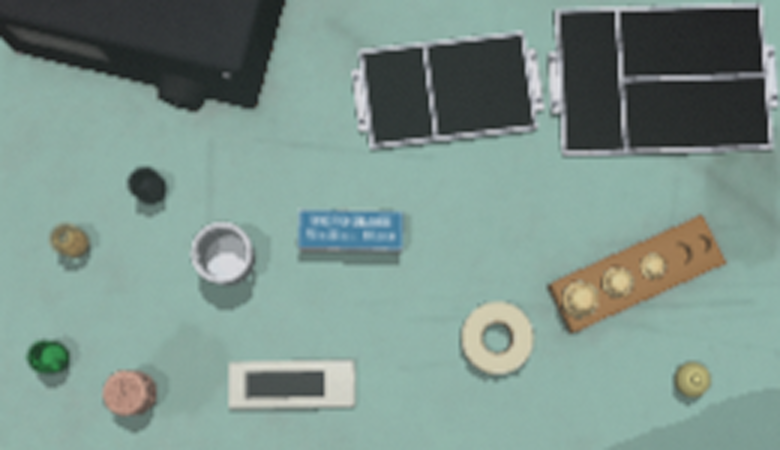

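The crop confirms the amber vial (70,240), plate (290,385), blue-topped pack (350,232), tape (497,338) and bandage (130,392). Sizes and heights match the given values. Next, the tray poses from their dark floors.

Run:
```python
from h import *
p=np.load("top_p.npy");c=ctrl.camera_info("top")
def ray(uv,z):
    n=cv2.undistortPoints(np.float64(uv).reshape(-1,1,2),c["camera_matrix"],c["D"]).reshape(-1,2)
    D=np.c_[n,np.ones(len(n))]@c["R"];C=-c["t"]@c["R"]
    return C+D*((z-C[2])/D[:,2])[:,None]
m=(p.max(2)<75).astype(np.uint8);m=m[135:200,262:415]
n,l,s,ce=cv2.connectedComponentsWithStats(m,connectivity=4)
for i in range(1,n):
    if s[i,4]<150: continue
    v,u=np.where(l==i);W=ray(np.c_[u+262,v+135],.003)[:,:2]*1000
    r=cv2.minAreaRect(W.astype(np.float32));print(W.mean(0).round(1),np.round(r,0) if 0 else [np.round(x,1) for x in r])
```

```text
[ 666.8 -143.6] [array([ 667. , -143.6]), array([110.2,  51.9]), np.float64(89.9)]
[634.9 -62.8] [array([635.4, -62.8]), array([110.9,  42.6]), np.float64(1.6)]
[631.5  25.6] [array([631.8,  25.6]), array([71.4, 73.6]), np.float64(6.6)]
[624.   90.2] [array([624.2,  90.3]), array([71.3, 45.6]), np.float64(6.9)]
[ 608.7 -145.3] [array([ 608.7, -145.2]), array([ 52.8, 110.1]), np.float64(1.7)]
```

```bash
cat >> h.py <<'E'
def go(*targets):
    """targets: (x,y,z in mm, a deg = world heading of tool x) -> tool-row numbers from the measured pose"""
    o=ctrl.get_obs();q=o["eef_rot"];R=Ro.from_quat([q[1],q[2],q[3],q[0]]).as_matrix()
    a0=np.degrees(np.arctan2(R[1,0],R[0,0]))
    print("t %.2f pos %s a %.2f tilt %.4f open %.3f gf %.1f F %s"%(o["time_s"],(o["eef_pos"]*1e3).round(1),a0,R[2,2],o["opening"],o["grasp_force"],o["wrist_force"].round(1)))
    for x,y,z,a in targets:
        s=R.T@(np.array([x,y,z])/1e3-o["eef_pos"])/.4
        print((x,y,z,a),np.r_[s,-((a-a0+180)%360-180)/180].round(4).tolist())
E
python3 - <<'E'
from h import *
X=world("top",np.load("top_d.npy")).reshape(-1,3);X=X[np.isfinite(X[:,0])]
for y0 in np.arange(-.7,0,.05):
    m=(X[:,1]>y0)&(X[:,1]<y0+.05)&(X[:,2]>.05)&(X[:,0]>.28)
    if m.any(): Q=X[m];print(round(y0,2),"xmin",Q[:,0].min().round(3),"z there",Q[Q[:,0].argmin(),2].round(3),"zmax",Q[:,2].max().round(3))
go((240,-300,230,50),(398.5,173,120,90))
E
```

```text
-0.6 xmin 0.965 z there 0.051 zmax 0.082
-0.45 xmin 0.644 z there 0.074 zmax 0.074
-0.4 xmin 0.374 z there 0.179 zmax 0.298
-0.35 xmin 0.372 z there 0.145 zmax 0.352
-0.3 xmin 0.401 z there 0.08 zmax 0.349
-0.25 xmin 0.578 z there 0.133 zmax 0.133
-0.2 xmin 0.752 z there 0.065 zmax 0.121
-0.15 xmin 0.76 z there 0.054 zmax 0.121
-0.1 xmin 0.299 z there 0.628 zmax 0.664
-0.05 xmin 0.291 z there 0.353 zmax 0.664
t 0.10 pos [ 210.4 -534.6  230.5] a 21.47 tilt -1.0000 open 1.002 gf 0.0 F [-0.9 -0.8 -0.8]
(240, -300, 230, 50) [0.2835, -0.5187, 0.0021, -0.1585]
(398.5, 173, 120, 90) [1.085, -1.4736, 0.2789, -0.3807]
```

Emit:
{"name": "drive_tool", "arguments": {"plan": [[[0.06,-0.1,0,-0.03],[0.12,-0.2,0,-0.06],[0.17,-0.3,0,-0.09],[0.22,-0.4,0,-0.12],[0.28,-0.52,0,-0.16],[0.28,-0.52,0,-0.16],[0.28,-0.52,0,-0.16]]], "jaw": 0}}

```text
time_s: 0.68
eef_pos: [0.2388, -0.2956, 0.2304]
eef_rot: [-0.001, 0.905, 0.426, 0.001]
wrist_force: [-1.0, -0.8, -0.1]
opening: 1.003
grasp_force: 0.0
```

```bash
python3 -c "
from h import *
go((330,0,200,80),(398.5,60,180,90))"
```

```text
t 0.68 pos [ 238.8 -295.6  230.4] a 50.46 tilt -1.0000 open 1.003 gf 0.0 F [-1.  -0.8 -0.1]
(330, 0, 200, 80) [0.7148, -0.2945, 0.0779, -0.1641]
(398.5, 60, 180, 90) [0.9394, -0.2578, 0.1283, -0.2197]
```

Emit:
{"name": "drive_tool", "arguments": {"plan": [[[0.1,-0.06,0.02,-0.03],[0.2,-0.12,0.03,-0.06],[0.3,-0.18,0.05,-0.09],[0.4,-0.22,0.06,-0.12],[0.5,-0.26,0.07,-0.15],[0.6,-0.28,0.08,-0.18],[0.7,-0.29,0.08,-0.2],[0.8,-0.28,0.1,-0.22],[0.88,-0.27,0.11,-0.22],[0.94,-0.26,0.13,-0.22],[0.94,-0.26,0.13,-0.22],[0.94,-0.26,0.13,-0.22]]]}}

```text
time_s: 1.68
eef_pos: [0.3987, 0.0562, 0.178]
eef_rot: [-0.001, 0.707, 0.708, -0.001]
wrist_force: [-1.1, -0.7, -0.0]
opening: 1.003
grasp_force: 0.0
```

```bash
python3 -c "
from h import *
p,d=ctrl.camera('wrist');o=ctrl.get_obs()
cv2.imwrite('pics/w1.png',p[:,:,::-1])
go((398.5,173,60,90),(398.5,173,4,90))
X=world('wrist',d,o);m=(X[...,2]>.006)&(X[...,2]<.07)&(X[...,1]>-.05)
n,l,s,c=cv2.connectedComponentsWithStats(m.astype(np.uint8))
for i in range(1,n):
    if s[i,4]<150: continue
    Q=X[l==i];zt=np.nanpercentile(Q[:,2],90);T=(Q[Q[:,2]>zt-.005][:,:2]*1000).astype(np.float32);r=cv2.minAreaRect(T)
    print(c[i].round(),s[i,4],zt.round(4),[np.round(k,1) for k in r])
"
```

```text
t 1.73 pos [398.4  55.4 178.5] a 89.96 tilt -1.0000 open 1.000 gf 0.0 F [-0.1 -0.   0.2]
(398.5, 173, 60, 90) [0.2941, 0.0008, 0.2963, -0.0002]
(398.5, 173, 4, 90) [0.2941, 0.0012, 0.4363, -0.0002]
[275.  58.] 4751 0.0133 [array([396.5, 171.6]), array([35. , 94.5]), np.float64(0.6)]
[392.  10.] 1078 0.0508 [array([492.1, 202.7]), array([ 8.5, 34.5]), np.float64(89.0)]
[545.  16.] 967 0.0411 [array([611.7, 203.3]), array([ 7.1, 17.6]), np.float64(28.3)]
[407. 113.] 4052 0.0283 [array([512.3, 126.6]), array([80.1, 30.7]), np.float64(88.6)]
[512. 187.] 1973 0.008 [array([626.4,  50.8]), array([ 81.3, 146.6]), np.float64(6.2)]
[310. 233.] 2229 0.0211 [array([430.2,  16.3]), array([53.4, 53.7]), np.float64(17.9)]
[337. 289.] 1328 0.043 [array([457.9, -43.1]), array([13.6, 18.8]), np.float64(89.5)]
[490. 278.] 424 0.0079 [array([614.4, -37.3]), array([85. , 14.1]), np.float64(7.5)]
```

Emit:
{"name": "drive_tool", "arguments": {"plan": [[[0.1,0.005,0.1,0],[0.2,0.005,0.2,0],[0.26,0.005,0.27,0],[0.29,0.005,0.33,0],[0.29,0.005,0.38,0],[0.29,0.005,0.41,0],[0.29,0.005,0.425,0],[0.29,0.005,0.436,0],[0.29,0.005,0.436,0],[0.29,0.005,0.436,0]]]}}

```text
time_s: 2.57
eef_pos: [0.4023, 0.1705, 0.006]
eef_rot: [0.001, 0.708, 0.706, 0.001]
wrist_force: [0.3, 0.1, 0.2]
opening: 1.002
grasp_force: 0.0
```

Emit:
{"name": "drive_tool", "arguments": {"plan": [[[0,0,0,0],[0,0,0,0],[0,0,0,0],[0,0,0,0],[0,0,0,0],[0,0,0,0],[0,0,0,0],[0,0,0,0],[0,0,0,0],[0,0,0,0]]], "jaw": 1}}

```text
time_s: 3.4
eef_pos: [0.4015, 0.1712, 0.0057]
eef_rot: [0.0, 0.708, 0.706, 0.0]
wrist_force: [-3.8, -1.8, 9.3]
opening: 0.386
grasp_force: 58.8
```

```bash
python3 -c "
from h import *
go((397,172,120,90),(606.5,-146,120,91.8),(606.5,-146,30,91.8),(606.5,-146,8,91.8))"
```

```text
t 3.40 pos [401.5 171.2   5.7] a 89.90 tilt -1.0000 open 0.386 gf 58.8 F [-3.8 -1.8  9.3]
(397, 172, 120, 90) [0.002, -0.0112, -0.2858, -0.0006]
(606.5, -146, 120, 91.8) [-0.792, 0.514, -0.2854, -0.0106]
(606.5, -146, 30, 91.8) [-0.792, 0.5139, -0.0604, -0.0106]
(606.5, -146, 8, 91.8) [-0.792, 0.5139, -0.0054, -0.0106]
```

Emit:
{"name": "drive_tool", "arguments": {"plan": [[[0,0,-0.04,0],[0,0,-0.12,0],[-0.06,0.04,-0.2,0],[-0.15,0.1,-0.26,0],[-0.24,0.16,-0.28,-0.01],[-0.33,0.22,-0.28,-0.01],[-0.42,0.28,-0.28,-0.01],[-0.51,0.34,-0.28,-0.01],[-0.6,0.4,-0.28,-0.01],[-0.68,0.45,-0.28,-0.01],[-0.75,0.49,-0.28,-0.01],[-0.79,0.514,-0.26,-0.01]]]}}

```text
time_s: 4.4
eef_pos: [0.609, -0.1501, 0.1105]
eef_rot: [0.003, 0.697, 0.717, 0.0]
wrist_force: [0.8, -0.0, 0.4]
opening: 0.38
grasp_force: 60.3
```

```bash
python3 -c "
from h import *
go((606.5,-146,30,91.8),(606.5,-146,9.5,91.8))"
```

```text
t 4.40 pos [ 609.  -150.1  110.5] a 91.56 tilt -1.0000 open 0.380 gf 60.3 F [ 0.8 -0.   0.4]
(606.5, -146, 30, 91.8) [0.0111, -0.0068, 0.2012, -0.0014]
(606.5, -146, 9.5, 91.8) [0.0113, -0.007, 0.2524, -0.0014]
```

Emit:
{"name": "drive_tool", "arguments": {"plan": [[[0,0,0.05,0],[0,0,0.1,0],[0,0,0.15,0],[0,0,0.18,0],[0,0,0.2,0],[0,0,0.2,0],[0,0,0.2,0],[0,0,0.2,0]]]}}

```text
time_s: 5.07
eef_pos: [0.607, -0.1455, 0.0302]
eef_rot: [0.001, 0.697, 0.717, 0.0]
wrist_force: [0.2, -0.6, -0.7]
opening: 0.382
grasp_force: 60.3
```

```bash
python3 -c "
from h import *
go((606.5,-146,9.5,91.8))
p,d=ctrl.camera('wrist');cv2.imwrite('pics/w2.png',p[:,:,::-1])"
```

```text
t 5.07 pos [ 607.  -145.5   30.2] a 91.69 tilt -1.0000 open 0.382 gf 60.3 F [ 0.2 -0.6 -0.7]
(606.5, -146, 9.5, 91.8) [-0.001, -0.0015, 0.0518, -0.0006]
```

View pics/w2.png

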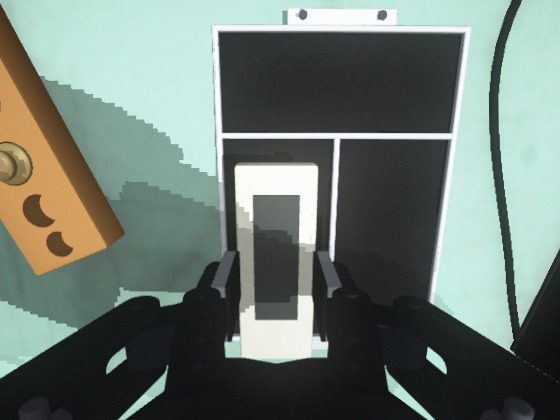

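The plate (235–318, 163–358) hangs aligned over the near long compartment (222–335). I'll lower it and release.

Emit:
{"name": "drive_tool", "arguments": {"plan": [[[0,0,0.02,0],[0,0,0.035,0],[0,0,0.045,0],[0,0,0.052,0],[0,0,0.052,0],[0,0,0.052,0]]]}}

```text
time_s: 5.62
eef_pos: [0.6057, -0.1451, 0.0088]
eef_rot: [-0.001, 0.697, 0.717, -0.0]
wrist_force: [-5.1, 1.0, 9.6]
opening: 0.38
grasp_force: 61.4
```

Emit:
{"name": "drive_tool", "arguments": {"plan": [[[0,0,0,0],[0,0,0,0],[0,0,0,0],[0,0,0,0],[0,0,-0.03,0],[0,0,-0.1,0],[0,0,-0.18,0],[0,0,-0.26,0],[0,0,-0.3,0],[0,0,-0.3,0]]], "jaw": 0.42}}

```text
time_s: 6.45
eef_pos: [0.6093, -0.1467, 0.1345]
eef_rot: [0.005, 0.697, 0.717, 0.002]
wrist_force: [1.2, 0.2, 0.2]
opening: 0.584
grasp_force: 0.0
```

```bash
python3 -c "
from h import *
go((512.5,126.6,120,89),(512.5,126.6,8,89))"
```

```text
t 6.45 pos [ 609.3 -146.7  134.5] a 91.68 tilt -1.0000 open 0.584 gf 0.0 F [1.2 0.2 0.2]
(512.5, 126.6, 120, 89) [0.6902, -0.2223, 0.0314, 0.0149]
(512.5, 126.6, 8, 89) [0.6914, -0.2247, 0.3114, 0.0149]
```

Emit:
{"name": "drive_tool", "arguments": {"plan": [[[0.08,-0.03,0,0],[0.17,-0.05,0,0],[0.26,-0.08,0,0.01],[0.35,-0.11,0,0.015],[0.44,-0.14,0,0.015],[0.53,-0.17,0,0.015],[0.6,-0.19,0.02,0.015],[0.66,-0.205,0.05,0.015],[0.69,-0.215,0.1,0.015],[0.69,-0.215,0.15,0.015],[0.69,-0.215,0.15,0.015]]], "jaw": 0}}

```text
time_s: 7.37
eef_pos: [0.5081, 0.1289, 0.0642]
eef_rot: [-0.003, 0.713, 0.701, -0.003]
wrist_force: [-0.4, 0.3, -0.7]
opening: 1.003
grasp_force: 0.0
```

```bash
python3 -c "
from h import *
go((512.5,126.6,8,89))"
```

```text
t 7.37 pos [508.1 128.9  64.2] a 89.09 tilt -1.0000 open 1.003 gf 0.0 F [-0.4  0.3 -0.7]
(512.5, 126.6, 8, 89) [-0.0056, 0.0122, 0.1403, 0.0005]
```

Emit:
{"name": "drive_tool", "arguments": {"plan": [[[0,0.005,0.03,0],[0,0.005,0.07,0],[0,0.005,0.105,0],[0,0.005,0.125,0],[0,0.005,0.138,0],[0,0.005,0.138,0],[0,0.005,0.138,0]]]}}

```text
time_s: 7.95
eef_pos: [0.5146, 0.1277, 0.0133]
eef_rot: [0.0, 0.714, 0.701, 0.0]
wrist_force: [0.4, -0.3, -0.0]
opening: 1.005
grasp_force: 0.0
```

Emit:
{"name": "drive_tool", "arguments": {"plan": [[[0,0,0,0],[0,0,0,0],[0,0,0,0],[0,0,0,0],[0,0,0,0],[0,0,0,0],[0,0,0,0],[0,0,0,0],[0,0,0,0],[0,0,0,0]]], "jaw": 1}}

```text
time_s: 8.78
eef_pos: [0.5147, 0.1281, 0.0136]
eef_rot: [0.0, 0.713, 0.701, 0.0]
wrist_force: [-0.5, -0.0, 5.9]
opening: 0.331
grasp_force: 60.3
```

```bash
python3 -c "
from h import *
go((512.5,126.6,120,89),(665,-144.5,120,91.8))"
```

```text
t 8.78 pos [514.7 128.1  13.6] a 88.98 tilt -1.0000 open 0.331 gf 60.3 F [-0.5 -0.   5.9]
(512.5, 126.6, 120, 89) [-0.0038, -0.0051, -0.2661, -0.0001]
(665, -144.5, 120, 91.8) [-0.6746, 0.3881, -0.2656, -0.0157]
```

Emit:
{"name": "drive_tool", "arguments": {"plan": [[[0,0,-0.04,0],[0,0,-0.12,0],[-0.05,0.03,-0.2,0],[-0.13,0.08,-0.25,0],[-0.22,0.13,-0.265,-0.01],[-0.31,0.18,-0.265,-0.015],[-0.4,0.23,-0.265,-0.015],[-0.49,0.28,-0.265,-0.015],[-0.57,0.33,-0.265,-0.015],[-0.63,0.36,-0.265,-0.015],[-0.67,0.385,-0.24,-0.015],[-0.675,0.388,-0.2,-0.015]]]}}

```text
time_s: 9.78
eef_pos: [0.6669, -0.1493, 0.0941]
eef_rot: [0.003, 0.698, 0.716, 0.001]
wrist_force: [-0.4, -0.6, -1.4]
opening: 0.335
grasp_force: 59.6
```

Emit:
{"name": "drive_tool", "arguments": {"plan": [[[0,0,0.03,0],[0,0,0.07,0],[0,0,0.11,0],[0,0,0.12,0],[0,0,0.12,0],[0,0,0.12,0],[0,0,0.12,0]]]}}

```text
time_s: 10.37
eef_pos: [0.6649, -0.1443, 0.0459]
eef_rot: [0.001, 0.696, 0.718, 0.0]
wrist_force: [0.3, -0.5, -0.8]
opening: 0.334
grasp_force: 59.6
```

```bash
python3 -c "
from h import *
go((665,-144.5,17,91.8))
p,d=ctrl.camera('wrist');cv2.imwrite('pics/w3.png',p[:,:,::-1])"
```

```text
t 10.37 pos [ 664.9 -144.3   45.9] a 91.72 tilt -1.0000 open 0.334 gf 59.6 F [ 0.3 -0.5 -0.8]
(665, -144.5, 17, 91.8) [-0.0003, 0.0001, 0.0723, -0.0005]
```

View pics/w3.png

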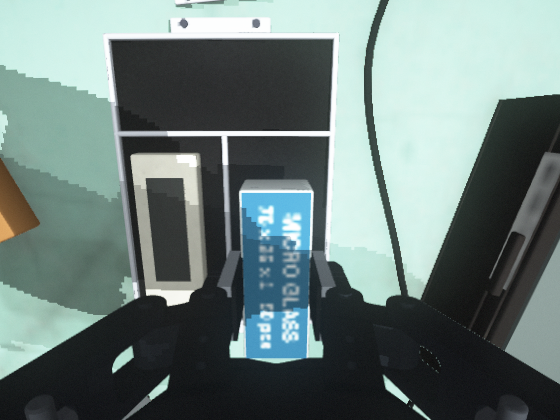

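The plate lies in the left compartment (131–202, 153–300). The pack (240–312, 182–358) hangs over the right one (230–328). Lowering it next.

Emit:
{"name": "drive_tool", "arguments": {"plan": [[[0,0,0.025,0],[0,0,0.045,0],[0,0,0.06,0],[0,0,0.07,0],[0,0,0.073,0],[0,0,0.073,0],[0,0,0.073,0]]]}}

```text
time_s: 11.0
eef_pos: [0.6637, -0.1444, 0.0166]
eef_rot: [-0.001, 0.697, 0.717, -0.001]
wrist_force: [-7.6, 3.0, 10.4]
opening: 0.331
grasp_force: 61.0
```

Emit:
{"name": "drive_tool", "arguments": {"plan": [[[0,0,0,0],[0,0,0,0],[0,0,0,0],[0,0,0,0],[0,0,-0.03,0],[0,0,-0.1,0],[0,0,-0.18,0],[0,0,-0.26,0],[0,0,-0.3,0],[0,0,-0.3,0]]], "jaw": 0.5}}

```text
time_s: 11.83
eef_pos: [0.6678, -0.146, 0.1428]
eef_rot: [0.005, 0.697, 0.717, 0.002]
wrist_force: [0.4, -0.4, 1.3]
opening: 0.501
grasp_force: 0.0
```

```bash
python3 -c "
from h import *
go((430.5,16.5,120,90),(430.5,16.5,4,90))"
```

```text
t 11.83 pos [ 667.8 -146.   142.8] a 91.68 tilt -0.9999 open 0.501 gf 0.0 F [ 0.4 -0.4  1.3]
(430.5, 16.5, 120, 90) [0.4237, -0.5815, 0.0497, 0.0093]
(430.5, 16.5, 4, 90) [0.4249, -0.5842, 0.3396, 0.0093]
```

Emit:
{"name": "drive_tool", "arguments": {"plan": [[[0.05,-0.07,0,0],[0.1,-0.14,0,0],[0.16,-0.21,0,0.005],[0.21,-0.28,0,0.01],[0.27,-0.36,0,0.01],[0.32,-0.43,0,0.01],[0.37,-0.5,0.02,0.01],[0.4,-0.55,0.06,0.01],[0.42,-0.574,0.12,0.01],[0.42,-0.574,0.18,0.01],[0.42,-0.574,0.18,0.01],[0.42,-0.574,0.18,0.01]]], "jaw": 0}}

```text
time_s: 12.83
eef_pos: [0.4289, 0.0168, 0.0631]
eef_rot: [-0.001, 0.708, 0.706, -0.001]
wrist_force: [0.7, -0.4, 0.3]
opening: 0.999
grasp_force: 0.0
```

```bash
python3 -c "
from h import *
go((430.5,16.5,4,90))"
```

```text
t 12.83 pos [428.9  16.8  63.1] a 89.88 tilt -1.0000 open 0.999 gf 0.0 F [ 0.7 -0.4  0.3]
(430.5, 16.5, 4, 90) [-0.0008, 0.0045, 0.1477, -0.0006]
```

Emit:
{"name": "drive_tool", "arguments": {"plan": [[[0,0,0.03,0],[0,0,0.07,0],[0,0,0.105,0],[0,0,0.13,0],[0,0,0.145,0],[0,0,0.148,0],[0,0,0.148,0],[0,0,0.148,0]]]}}

```text
time_s: 13.5
eef_pos: [0.4307, 0.0163, 0.0052]
eef_rot: [0.0, 0.708, 0.706, 0.0]
wrist_force: [-0.1, 0.0, 0.2]
opening: 1.001
grasp_force: 0.0
```

Emit:
{"name": "drive_tool", "arguments": {"plan": [[[0,0,0,0],[0,0,0,0],[0,0,0,0],[0,0,0,0],[0,0,0,0],[0,0,0,0],[0,0,0,0],[0,0,0,0],[0,0,0,0]]], "jaw": 1}}

```text
time_s: 14.25
eef_pos: [0.4304, 0.0164, 0.0055]
eef_rot: [0.0, 0.708, 0.706, 0.0]
wrist_force: [-4.4, 0.0, 11.8]
opening: 0.593
grasp_force: 61.1
```

```bash
python3 -c "
from h import *
go((629,25,80,96.6))"
```

```text
t 14.25 pos [430.4  16.4   5.5] a 89.89 tilt -1.0000 open 0.593 gf 61.1 F [-4.4  0.  11.8]
(629, 25, 80, 96.6) [0.0224, 0.4966, -0.186, -0.0373]
```

Emit:
{"name": "drive_tool", "arguments": {"plan": [[[0,0,-0.05,0],[0,0.02,-0.12,0],[0,0.07,-0.18,-0.02],[0,0.14,-0.2,-0.037],[0.01,0.21,-0.2,-0.037],[0.01,0.28,-0.2,-0.037],[0.02,0.35,-0.2,-0.037],[0.02,0.42,-0.2,-0.037],[0.022,0.47,-0.17,-0.037],[0.022,0.497,-0.13,-0.037],[0.022,0.497,-0.09,-0.037],[0.022,0.497,-0.09,-0.037]]]}}

```text
time_s: 15.25
eef_pos: [0.6266, 0.0252, 0.0368]
eef_rot: [-0.002, 0.666, 0.746, -0.002]
wrist_force: [-1.4, 0.6, -1.2]
opening: 0.594
grasp_force: 63.4
```

Emit:
{"name": "drive_tool", "arguments": {"plan": [[[0,0,0,0],[0,0,0,0],[0,0,0,0]]]}}

```text
time_s: 15.5
eef_pos: [0.6293, 0.0248, 0.0419]
eef_rot: [0.001, 0.666, 0.746, 0.001]
wrist_force: [0.8, -0.1, 0.8]
opening: 0.596
grasp_force: 63.4
```

```bash
python3 -c "
from h import *
go((629,25,9,96.6))
p,d=ctrl.camera('wrist');cv2.imwrite('pics/w4.png',p[:,:,::-1])"
```

```text
t 15.50 pos [629.3  24.8  41.9] a 96.53 tilt -1.0000 open 0.596 gf 63.4 F [ 0.8 -0.1  0.8]
(629, 25, 9, 96.6) [0.0006, -0.0009, 0.0822, -0.0004]
```

View pics/w4.png

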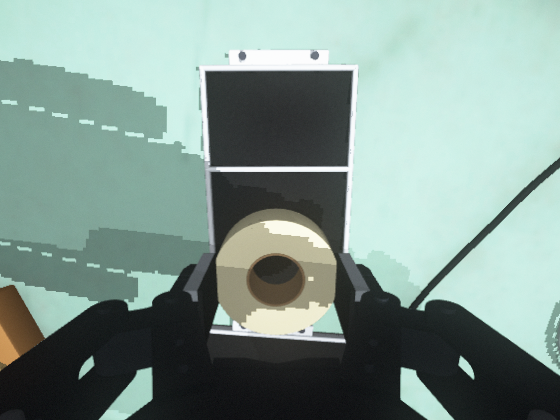

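The tape (217–337, 210–333) is centred over the squarish compartment (210–348). I'll lower it and release.

Emit:
{"name": "drive_tool", "arguments": {"plan": [[[0,0,0.03,0],[0,0,0.055,0],[0,0,0.07,0],[0,0,0.08,0],[0,0,0.082,0],[0,0,0.082,0],[0,0,0.082,0]]]}}

```text
time_s: 16.13
eef_pos: [0.6276, 0.0251, 0.0086]
eef_rot: [-0.001, 0.665, 0.746, -0.001]
wrist_force: [-9.3, 1.4, 16.4]
opening: 0.591
grasp_force: 65.2
```

Emit:
{"name": "drive_tool", "arguments": {"plan": [[[0,0,0,0],[0,0,0,0],[0,0,0,0],[0,0,0,0],[0,0,-0.03,0],[0,0,-0.1,0],[0,0,-0.18,0],[0,0,-0.26,0],[0,0,-0.35,0],[0,0,-0.35,0],[0,0,-0.35,0],[0,0,-0.35,0]]], "jaw": 0.2}}

```text
time_s: 17.13
eef_pos: [0.6287, 0.0249, 0.1482]
eef_rot: [0.0, 0.666, 0.746, 0.0]
wrist_force: [-0.4, -0.2, -1.0]
opening: 0.8
grasp_force: 0.0
```

```bash
python3 -c "
from h import *
go((391,291,140,90),(391,291,12,90))"
```

```text
t 17.13 pos [628.7  24.9 148.2] a 96.54 tilt -1.0000 open 0.800 gf 0.0 F [-0.4 -0.2 -1. ]
(391, 291, 140, 90) [0.7287, -0.5147, 0.0201, 0.0363]
(391, 291, 12, 90) [0.7287, -0.5149, 0.3401, 0.0363]
```

Emit:
{"name": "drive_tool", "arguments": {"plan": [[[0.06,-0.05,0,0],[0.13,-0.1,0,0.01],[0.2,-0.15,0,0.02],[0.27,-0.2,0,0.036],[0.35,-0.25,0,0.036],[0.43,-0.3,0,0.036],[0.51,-0.36,0,0.036],[0.59,-0.42,0,0.036],[0.66,-0.47,0,0.036],[0.71,-0.5,0.02,0.036],[0.729,-0.515,0.04,0.036],[0.729,-0.515,0.04,0.036]]], "jaw": 0}}

```text
time_s: 18.13
eef_pos: [0.3875, 0.2914, 0.1288]
eef_rot: [-0.001, 0.706, 0.709, -0.003]
wrist_force: [-0.3, -0.1, -0.4]
opening: 1.005
grasp_force: 0.0
```

Emit:
{"name": "drive_tool", "arguments": {"plan": [[[0,0,0,0],[0,0,0,0],[0,0,0,0]]]}}

```text
time_s: 18.38
eef_pos: [0.3921, 0.2902, 0.1318]
eef_rot: [0.0, 0.707, 0.707, 0.0]
wrist_force: [-0.2, -1.6, -0.0]
opening: 1.0
grasp_force: 0.0
```

```bash
cat > w.py <<'E'
from h import *
o=ctrl.get_obs();p,d=ctrl.camera('wrist')
X=world('wrist',d,o);m=(X[...,2]>.012)&(X[...,2]<.07)
n,l,s,c=cv2.connectedComponentsWithStats(m.astype(np.uint8))
for i in range(1,n):
    if s[i,4]<300: continue
    Q=X[l==i];zt=np.nanpercentile(Q[:,2],90);T=(Q[Q[:,2]>zt-.005][:,:2]*1000).astype(np.float32);e=cv2.minEnclosingCircle(T)
    print(c[i].round(),s[i,4],zt.round(4),np.round(e[0],1),round(e[1],1),p[l==i].mean(0).round())
E
python3 w.py; python3 -c "
from h import *
go((391,291,12,90))"
```

```text
[311. 122.] 891 0.035 [416.9 355.3] 12.4 [ 46. 106.  62.]
[429. 140.] 1217 0.0345 [504.9 342.8] 12.4 [123. 119.  87.]
[274. 208.] 1770 0.0431 [390.4 291.9] 16.6 [129. 105.  91.]
[473. 215.] 1241 0.0343 [547.2 284.2] 12.7 [33. 43. 40.]
[546. 281.] 2298 0.049 [607.3 232.4] 31.0 [22. 27. 26.]
[412. 273.] 327 0.0506 [504.  235.9] 13.2 [120. 126. 126.]
t 18.43 pos [392.1 290.3 131.9] a 89.95 tilt -1.0000 open 0.998 gf 0.0 F [-0.9 -1.4 -0.1]
(391, 291, 12, 90) [0.0019, -0.0029, 0.2997, -0.0003]
```

Emit:
{"name": "drive_tool", "arguments": {"plan": [[[0,-0.003,0.06,0],[0.003,-0.003,0.13,0],[0.003,-0.003,0.2,0],[0.003,-0.003,0.25,0],[0.003,-0.003,0.28,0],[0.003,-0.003,0.3,0],[0.003,-0.003,0.3,0],[0.003,-0.003,0.3,0]]]}}

```text
time_s: 19.1
eef_pos: [0.3904, 0.292, 0.012]
eef_rot: [0.0, 0.707, 0.707, 0.0]
wrist_force: [-0.2, -0.7, -0.5]
opening: 0.997
grasp_force: 0.0
```

Emit:
{"name": "drive_tool", "arguments": {"plan": [[[0,0,0,0],[0,0,0,0],[0,0,0,0],[0,0,0,0],[0,0,0,0],[0,0,0,0],[0,0,0,0],[0,0,0,0],[0,0,0,0],[0,0,0,0]]], "jaw": 1}}

```text
time_s: 19.93
eef_pos: [0.3903, 0.2926, 0.0126]
eef_rot: [0.0, 0.707, 0.708, 0.001]
wrist_force: [-1.0, -0.8, 4.9]
opening: 0.356
grasp_force: 59.2
```

```bash
python3 -c "
from h import *
go((391,291,170,90),(480,170,170,93),(622,89.5,100,96.6))"
```

```text
t 19.93 pos [390.3 292.6  12.6] a 90.07 tilt -1.0000 open 0.356 gf 59.2 F [-1.  -0.8  4.9]
(391, 291, 170, 90) [-0.0039, 0.0022, -0.3936, 0.0004]
(480, 170, 170, 93) [-0.3067, 0.2243, -0.3935, -0.0163]
(622, 89.5, 100, 96.6) [-0.5084, 0.5788, -0.2181, -0.0363]
```

Emit:
{"name": "drive_tool", "arguments": {"plan": [[[0,0,-0.07,0],[0,0,-0.16,0],[-0.04,0.03,-0.25,0],[-0.11,0.08,-0.33,0],[-0.19,0.14,-0.38,-0.01],[-0.27,0.2,-0.39,-0.02],[-0.34,0.27,-0.39,-0.036],[-0.4,0.34,-0.38,-0.036],[-0.45,0.42,-0.36,-0.036],[-0.49,0.5,-0.32,-0.036],[-0.508,0.56,-0.27,-0.036],[-0.508,0.579,-0.22,-0.036]]]}}

```text
time_s: 20.93
eef_pos: [0.6256, 0.0866, 0.0998]
eef_rot: [0.002, 0.667, 0.745, 0.001]
wrist_force: [-0.9, 1.2, -0.5]
opening: 0.352
grasp_force: 59.4
```

Emit:
{"name": "drive_tool", "arguments": {"plan": [[[0,0,0.05,0],[0,0,0.1,0],[0,0,0.12,0],[0,0,0.12,0],[0,0,0.12,0],[0,0,0.12,0]]]}}

```text
time_s: 21.43
eef_pos: [0.6225, 0.0895, 0.0533]
eef_rot: [0.001, 0.666, 0.746, 0.001]
wrist_force: [-0.5, 0.4, 0.3]
opening: 0.356
grasp_force: 59.5
```

```bash
python3 -c "
from h import *
go((622,89.5,16,96.6))
p,d=ctrl.camera('wrist');cv2.imwrite('pics/w5.png',p[:,:,::-1])"
```

```text
t 21.43 pos [622.5  89.5  53.3] a 96.55 tilt -1.0000 open 0.356 gf 59.5 F [-0.5  0.4  0.3]
(622, 89.5, 16, 96.6) [0.0003, -0.0016, 0.0932, -0.0003]
```

View pics/w5.png

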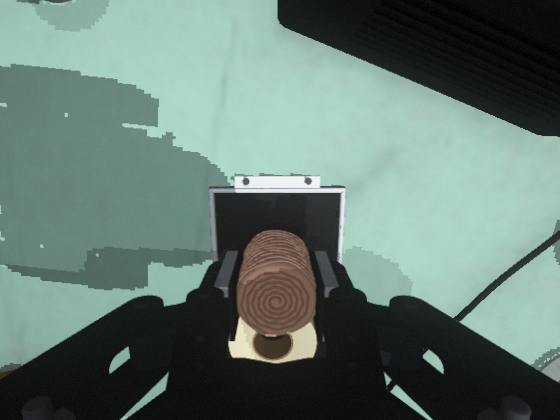

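The bandage (237–317, 230–335) hangs over the narrow compartment, with the tape lying behind it. Lowering it next.

Emit:
{"name": "drive_tool", "arguments": {"plan": [[[0,0,0.03,0],[0,0,0.06,0],[0,0,0.08,0],[0,0,0.09,0],[0,0,0.094,0],[0,0,0.094,0],[0,0,0.094,0]]]}}

```text
time_s: 22.07
eef_pos: [0.6204, 0.0894, 0.0156]
eef_rot: [-0.001, 0.665, 0.746, -0.001]
wrist_force: [-11.5, -0.2, 20.0]
opening: 0.359
grasp_force: 61.6
```

Emit:
{"name": "drive_tool", "arguments": {"plan": [[[0,0,0,0],[0,0,0,0],[0,0,0,0],[0,0,0,0],[0,0,-0.03,0],[0,0,-0.1,0],[0,0,-0.18,0],[0,0,-0.26,0],[0,0,-0.35,0],[0,0,-0.38,0],[0,0,-0.38,0],[0,0,-0.38,0]]], "jaw": 0.4}}

```text
time_s: 23.07
eef_pos: [0.6221, 0.0893, 0.1673]
eef_rot: [0.001, 0.666, 0.746, 0.001]
wrist_force: [1.0, -0.2, 0.2]
opening: 0.597
grasp_force: 0.0
```

```bash
python3 -c "
from h import *
go((505,342.5,150,90),(505,342.5,10,90))"
```

```text
t 23.07 pos [622.1  89.3 167.3] a 96.54 tilt -1.0000 open 0.597 gf 0.0 F [ 1.  -0.2  0.2]
(505, 342.5, 150, 90) [0.6621, -0.2188, 0.0426, 0.0363]
(505, 342.5, 10, 90) [0.6622, -0.2196, 0.3926, 0.0363]
```

Emit:
{"name": "drive_tool", "arguments": {"plan": [[[0.02,-0.06,0,0],[0.05,-0.13,0,0.01],[0.1,-0.2,0,0.02],[0.17,-0.25,0,0.036],[0.25,-0.27,0,0.036],[0.33,-0.27,0,0.036],[0.41,-0.26,0,0.036],[0.49,-0.25,0,0.036],[0.56,-0.24,0,0.036],[0.62,-0.23,0,0.036],[0.662,-0.22,0.02,0.036],[0.662,-0.22,0.06,0.036]]], "jaw": 0}}

```text
time_s: 24.07
eef_pos: [0.5039, 0.3457, 0.1417]
eef_rot: [-0.0, 0.706, 0.708, 0.001]
wrist_force: [0.3, -0.4, -0.9]
opening: 0.998
grasp_force: 0.0
```

Emit:
{"name": "drive_tool", "arguments": {"plan": [[[0,0,0.03,0],[0,0,0.06,0],[0,0,0.06,0],[0,0,0.06,0],[0,0,0.06,0]]]}}

```text
time_s: 24.48
eef_pos: [0.5043, 0.3419, 0.1182]
eef_rot: [-0.0, 0.707, 0.707, -0.0]
wrist_force: [-0.1, 0.4, -0.6]
opening: 0.998
grasp_force: 0.0
```

```bash
python3 w.py; python3 -c "
from h import *
go((505,342.5,10,90))"
```

```text
[480. 220.] 9108 0.0653 [645.1 339.1] 57.8 [22. 26. 26.]
[159. 195.] 1163 0.0348 [418.1 355.6] 12.5 [29. 88. 43.]
[278. 212.] 958 0.0348 [505.2 342.8] 12.3 [129. 120.  85.]
[332. 283.] 1063 0.0347 [547.7 284.8] 12.5 [30. 38. 36.]
[264. 342.] 1505 0.0498 [493.3 234. ] 18.7 [101. 106. 107.]
t 24.53 pos [504.6 342.1 118.8] a 90.00 tilt -1.0000 open 1.002 gf 0.0 F [ 0.5 -0.2 -0.1]
(505, 342.5, 10, 90) [0.001, 0.0007, 0.272, 0.0]
```

Emit:
{"name": "drive_tool", "arguments": {"plan": [[[0,0,0.06,0],[0,0,0.13,0],[0,0,0.19,0],[0,0,0.23,0],[0,0,0.26,0],[0,0,0.272,0],[0,0,0.272,0],[0,0,0.272,0]]]}}

```text
time_s: 25.2
eef_pos: [0.5048, 0.3427, 0.0104]
eef_rot: [0.0, 0.707, 0.707, 0.001]
wrist_force: [-0.2, -0.1, -0.4]
opening: 0.999
grasp_force: 0.0
```

Emit:
{"name": "drive_tool", "arguments": {"plan": [[[0,0,0,0],[0,0,0,0],[0,0,0,0],[0,0,0,0],[0,0,0,0],[0,0,0,0],[0,0,0,0],[0,0,0,0],[0,0,0,0],[0,0,0,0],[0,0,0,0]]], "jaw": 1}}

```text
time_s: 26.12
eef_pos: [0.5043, 0.3426, 0.0099]
eef_rot: [0.0, 0.707, 0.707, 0.0]
wrist_force: [-1.5, -1.1, 6.1]
opening: 0.261
grasp_force: 58.8
```

```bash
python3 -c "
from h import *
go((505,342.5,160,90),(520,100,160,91),(633,-63,160,91.8),(633,-63,60,91.8))"
```

```text
t 26.12 pos [504.3 342.6   9.9] a 90.06 tilt -1.0000 open 0.261 gf 58.8 F [-1.5 -1.1  6.1]
(505, 342.5, 160, 90) [-0.0001, 0.002, -0.3753, 0.0003]
(520, 100, 160, 91) [-0.6063, 0.0389, -0.3754, -0.0052]
(633, -63, 160, 91.8) [-1.0141, 0.321, -0.3754, -0.0097]
(633, -63, 60, 91.8) [-1.0142, 0.3208, -0.1254, -0.0097]
```

Emit:
{"name": "drive_tool", "arguments": {"plan": [[[0,0,-0.07,0],[0,0,-0.16,0],[-0.02,0,-0.25,0],[-0.08,0,-0.33,0],[-0.16,0,-0.375,0],[-0.25,0.01,-0.375,-0.005],[-0.34,0.02,-0.375,-0.01],[-0.43,0.03,-0.375,-0.01],[-0.52,0.05,-0.375,-0.01],[-0.6,0.09,-0.375,-0.01],[-0.67,0.13,-0.375,-0.01],[-0.74,0.17,-0.375,-0.01]]]}}

```text
time_s: 27.12
eef_pos: [0.5725, 0.0447, 0.1592]
eef_rot: [-0.0, 0.696, 0.718, 0.0]
wrist_force: [0.1, -0.6, -0.4]
opening: 0.26
grasp_force: 59.0
```

Emit:
{"name": "drive_tool", "arguments": {"plan": [[[-0.07,0.04,0,0],[-0.14,0.08,0,0],[-0.21,0.12,0,0],[-0.25,0.14,0.03,0],[-0.274,0.15,0.08,0],[-0.274,0.15,0.14,0],[-0.274,0.15,0.2,0],[-0.274,0.15,0.24,0],[-0.274,0.15,0.26,0],[-0.274,0.15,0.26,0],[-0.274,0.15,0.26,0],[-0.274,0.15,0.26,0]]]}}

```text
time_s: 28.12
eef_pos: [0.6368, -0.0613, 0.0567]
eef_rot: [0.001, 0.696, 0.719, 0.001]
wrist_force: [0.1, 0.1, 0.1]
opening: 0.255
grasp_force: 59.0
```

```bash
python3 -c "
from h import *
go((633,-63,13.5,91.8))
p,d=ctrl.camera('wrist');cv2.imwrite('pics/w6.png',p[:,:,::-1])"
```

```text
t 28.12 pos [636.8 -61.3  56.7] a 91.86 tilt -1.0000 open 0.255 gf 59.0 F [0.1 0.1 0.1]
(633, -63, 13.5, 91.8) [-0.0038, -0.01, 0.1081, 0.0004]
```

View pics/w6.png

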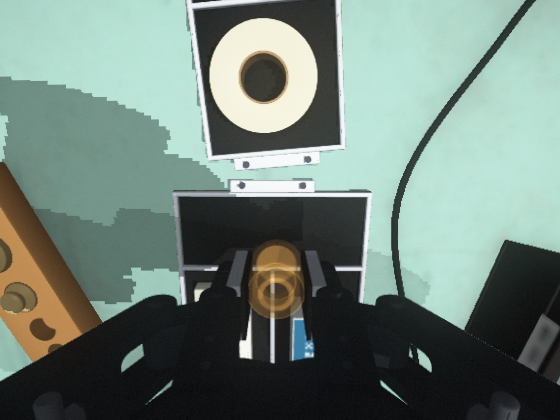

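The amber vial (250–302, 240–315) is held upright over the end compartment (rows 195–267, which are nearer once lowered). The tape lies clean in its compartment. Lowering the vial next.

Emit:
{"name": "drive_tool", "arguments": {"plan": [[[-0.002,-0.01,0.03,0],[-0.002,-0.01,0.06,0],[-0.002,-0.01,0.085,0],[-0.002,-0.01,0.1,0],[-0.002,-0.01,0.108,0],[-0.002,-0.01,0.108,0],[-0.002,-0.01,0.108,0]]]}}

```text
time_s: 28.75
eef_pos: [0.631, -0.0619, 0.0128]
eef_rot: [-0.001, 0.695, 0.719, -0.001]
wrist_force: [-7.7, 1.6, 13.7]
opening: 0.256
grasp_force: 60.4
```

Emit:
{"name": "drive_tool", "arguments": {"plan": [[[0,0,0,0],[0,0,0,0],[0,0,0,0],[0,0,0,0],[0,0,-0.03,0],[0,0,-0.1,0],[0,0,-0.18,0],[0,0,-0.26,0],[0,0,-0.35,0],[0,0,-0.38,0],[0,0,-0.38,0],[0,0,-0.38,0]]], "jaw": 0.5}}

```text
time_s: 29.75
eef_pos: [0.6323, -0.0622, 0.1654]
eef_rot: [0.001, 0.696, 0.718, 0.001]
wrist_force: [-0.2, 0.0, -0.0]
opening: 0.499
grasp_force: 0.0
```

```bash
python3 -c "
from h import *
go((430,-60,200,90))"
```

```text
t 29.75 pos [632.3 -62.2 165.4] a 91.86 tilt -1.0000 open 0.499 gf 0.0 F [-0.2  0.  -0. ]
(430, -60, 200, 90) [0.0217, -0.5052, -0.0876, 0.0103]
```

Backing off for a final check from the top camera.

Emit:
{"name": "drive_tool", "arguments": {"plan": [[[0,-0.06,-0.04,0],[0,-0.13,-0.08,0],[0,-0.2,-0.09,0],[0,-0.28,-0.09,0],[0,-0.36,-0.09,0],[0,-0.44,-0.09,0],[0.02,-0.5,-0.09,0],[0.02,-0.5,-0.09,0],[0.02,-0.5,-0.09,0]]]}}

```text
time_s: 30.5
eef_pos: [0.4301, -0.06, 0.1987]
eef_rot: [-0.001, 0.696, 0.718, -0.0]
wrist_force: [0.5, -1.2, 0.3]
opening: 0.501
grasp_force: 0.0
```

Run:
```python
from h import *
p,d=ctrl.camera("top")
X=world("top",d)
m=((X[...,2]>.0115)&(X[...,2]<.07)).astype(np.uint8);m[:, :160]=0;m[:,430:]=0;m[:135]=0
n,l,s,c=cv2.connectedComponentsWithStats(m)
def tr(o,a,P):
    a=np.radians(a);ex=np.array([np.cos(a),np.sin(a)]);ey=np.array([-ex[1],ex[0]]);return np.array([(P-o)@ex,(P-o)@ey]).round(1)
oc=np.array([637.8,-144.4])-np.array([np.cos(np.radians(91.8)),np.sin(np.radians(91.8))])*-24.5
od=np.array([628.7,50.9])
for i in range(1,n):
    if s[i,4]<15: continue
    Q=X[l==i];zt=np.nanpercentile(Q[:,2],90)
    T=(Q[Q[:,2]>zt-.006][:,:2]*1000).astype(np.float32);r=cv2.minAreaRect(T);P=np.array(r[0])
    print(c[i].round(),"ztop",zt.round(3),[np.round(x,1) for x in r],"C",tr(oc,91.8,P),"D",tr(od,96.6,P))
cv2.imwrite("pics/end.png",cv2.resize(p[140:290,150:410,::-1],None,fx=3,fy=3,interpolation=cv2.INTER_CUBIC))
```

```text
[209. 162.] ztop 0.066 [array([634.5, 263.1]), array([ 74.2, 185.7]), np.float64(13.2)] C [382.9  -9.5] D [210.2 -30.1]
[382. 152.] ztop 0.032 [array([ 665. , -144.4]), array([30.9, 81. ]), np.float64(1.7)] C [-25.3 -27.2] D [-198.1  -13.6]
[310. 168.] ztop 0.024 [array([629.1,  26.2]), array([53.4, 51.5]), np.float64(1.3)] C [146.3   3.3] D [-24.6   2.4]
[348. 165.] ztop 0.038 [array([632.5, -61.4]), array([23.4, 22.3]), np.float64(23.3)] C [58.6  2.7] D [-112.     9.1]
[283. 169.] ztop 0.047 [array([621.9,  89.1]), array([32. , 31.1]), np.float64(18.3)] C [209.4   8.6] D [38.7  2.4]
[377. 177.] ztop 0.017 [array([ 607. , -136.9]), array([35.4, 82.6]), np.float64(2.2)] C [-16.1  30.5] D [-184.1   43.1]
[198. 201.] ztop 0.035 [array([549.9, 284.3]), array([23.1, 23.1]), np.float64(20.7)] C [406.7  74.3] D [240.9  51.4]
[223. 223.] ztop 0.052 [array([494.8, 222. ]), array([43.8, 43.4]), np.float64(44.6)] C [346.2 131.4] D [185.3 113.3]
[350. 235.] ztop 0.039 [array([470.4, -69.1]), array([18.3, 71.2]), np.float64(21.0)] C [ 56.1 165. ] D [-101.  171.]
[165. 258.] ztop 0.035 [array([419.5, 353.8]), array([22.2, 20.3]), np.float64(0.1)] C [480.3 202.6] D [324.9 173. ]
[312. 412.] ztop 0.018 [array([90.7, 35.4]), array([34. , 94.6]), np.float64(9.3)] C [172.4 541.1] D [ 46.4 536.2]
```

View pics/end.png

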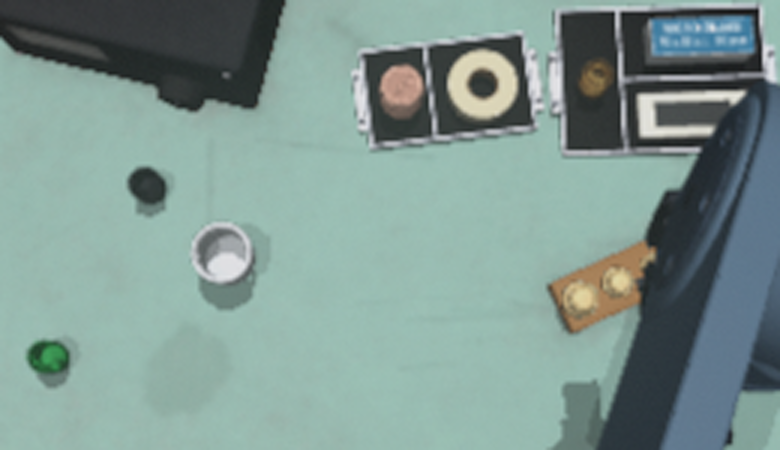

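The final view shows every piece flat in its compartment and well inside the limits, with heights all about 3 mm above bench level as expected. The arm hides one end of the plate; from its visible end, its centre is about x −22 mm in the tray. The cup hasn't moved (494.8, 222).

```bash
python3 -c "
from bench import ctrl
print(ctrl.hand_in())"
```

```text
the job is handed in; nothing more can be done
None
```

Both kits are made up and handed in at about 30 s of the 122 s allowed: the last top view put all five items inside their limits and the cup where it started, but no verdict came back.

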